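Load the lock-change caddy for the mailbox wall

TASK

Get the caddy ready for changing mailbox locks: stand the red, the blue and the yellow lock upright in the caddy pocket with the liner of the same colour, and leave the old black and white locks standing where they are. Then, only once all three locks are in, stack the loose key box on the key box at the end of the caddy, so that its base locks down flat over the lugs on the lid.

Things in the scene. Friction and masses are not known exactly. Their poses are not given: they have to be found in the camera images.
- lock_red: new cam lock, red barrel, upright on its steel nut, key slot up: nut 36 mm across, 8 mm high; above it the red barrel, 24 mm across, up to 48 mm high (top 4 mm a 27 mm rim). 0.12 kg. Goes in the caddy. Origin: centre of underside; z up. Round: grip it across the barrel at any yaw, e.g. 38 mm up.
- lock_blue: new cam lock, blue barrel, upright on its steel nut, key slot up: nut 36 mm across, 8 mm high; above it the blue barrel, 24 mm across, up to 48 mm high (top 4 mm a 27 mm rim). 0.12 kg. Goes in the caddy. Origin: centre of underside; z up. Round: grip it across the barrel at any yaw, e.g. 38 mm up.
- lock_yellow: new cam lock, yellow barrel, upright on its steel nut, key slot up: nut 36 mm across, 8 mm high; above it the yellow barrel, 24 mm across, up to 48 mm high (top 4 mm a 27 mm rim). 0.12 kg. Goes in the caddy. Origin: centre of underside; z up. Round: grip it across the barrel at any yaw, e.g. 38 mm up.
- lock_black: old cam lock with a black barrel, same shape and size as the new ones, upright. Does not belong in the caddy: leave it standing where it is. Origin: centre of the underside.
- lock_white: old cam lock with a white barrel, same shape and size as the new ones, upright. Does not belong in the caddy: leave it standing where it is. Origin: centre of the underside.
- keybox: loose key box: green, white lid, 100 mm (its x) by 56 mm (its y; grip across this, e.g. 32 mm up), 42 mm high plus two black lugs of 6 mm on the lid, 0.3 kg. Underside: two round recesses 18 mm across, 10 mm deep, at x = +-30 mm, y = 0; fits either way round. Origin: centre of underside; z up. Locked on, its underside lies on the caddy key box's lid.
- caddy: fixed blue tray, 122 (x) by 326 (y) mm, rim 24 mm high. Grey insert, top at 22 mm, 3 pockets 66 mm square at x 0, y -114, -40, 34 mm. At the +y end, centre x 0, y 119 mm, a fixed green key box, 100 (x) by 56 (y) mm, its white lid's top at z 46 mm; on it 2 black tapered lugs at +-30 mm along x, 14 mm wide (9 at top), 6 mm high, 2 mm play. Origin: centre of underside, on the table.
- liner_red: red square liner, 62 x 62 mm, 2 mm thick, fixed on the floor of one of the caddy's three pockets (which one differs each time), turned with the caddy: place of the red lock. Pocket 66 x 66 mm, 16 mm deep above the liner. Origin: centre of its underside, 4 mm above the table; its top is 6 mm above the table.
- liner_blue: blue square liner, 62 x 62 mm, 2 mm thick, fixed on the floor of one of the caddy's three pockets (which one differs each time), turned with the caddy: place of the blue lock. Pocket 66 x 66 mm, 16 mm deep above the liner. Origin: centre of its underside, 4 mm above the table; its top is 6 mm above the table.
- liner_yellow: yellow square liner, 62 x 62 mm, 2 mm thick, fixed on the floor of one of the caddy's three pockets (which one differs each time), turned with the caddy: place of the yellow lock. Pocket 66 x 66 mm, 16 mm deep above the liner. Origin: centre of its underside, 4 mm above the table; its top is 6 mm above the table.
Not all that is in view belongs to the job. What is shaped like the lock_blue but green or orange is not meant.

How it is judged:
By the outcome, as a careful person would: the job done as asked, in the order asked, and still so for the second after the job is handed in, with the robot touching nothing.
It also fails if it takes over 112 s, if anything falls off the work surface, if the arm or the gripper's body presses on something with over 40 N, if the wrist force passes 120 N, or if a joint passes its speed limit or range.

ROBOT

A 6-joint arm with a two-finger parallel gripper is mounted at the origin on the work surface. World frame = base frame: x ahead of the robot, y to its left, z up, the work surface at z = 0. Lengths are in m, angles in rad, forces in N, time in s.
With the tool pointing down it reaches from about 0.425 to 1.125 m from the base axis. Payload 14.9 kg.
Tool frame: the origin (TCP) lies at the very end of the fingers, on their centre line; the grasp point (between the pads) lies 19 mm behind it (grasp_offset is the distance from the TCP to the grasp point, in m); z points along the fingers, y is the line along which they close (so a half turn about z gives the same grasp; the last joint's range is limited). The gripper opens to 91 mm and grips with 3 to 60 N. Pads are 32 mm wide; open, the fingers measure 118 mm over their backs; the gripper's body (76 mm by 178 mm) begins 60 mm behind the grasp point.
Start: joints at [-1.2, 0.379, 1.734, -0, 1.028, -0.033], TCP at [0.275, -0.644, 0.214] pointing down, gripper open.
Joint ranges: [-2.77, 2.77], [-0.74, 2.19], [0, 2.66], [-1.06, 4.2], [0.31, 2.87], [-3.08, 3.08]. Speed limits (rad/s): [1.89, 1.89, 2.39, 3.14, 3.14, 3.14].

INTERFACE

Orientations are given as a rotation vector (axis times angle).
In Python, from bench import * gives the robot as it stands.
- The arm moves only by the shell command python3 -m crank 'ROWS' [FORCE]. ROWS is a JSON object whose one key "plan" holds a list of rows, each an object of numbers: "dx", "dy", "dz": the shift along the tool's x, y, z in cm; "rx", "ry", "rz": the turn, a rotation vector about the tool's x, y, z in rad; "grip": the finger opening in cm, from 0 to 9.12. In form: {"plan": [{"dx": .., "dy": .., "dz": .., "rx": .., "ry": .., "rz": .., "grip": ..}, ...]}. A call has 1 to 8 rows; each row shifts and turns the commanded pose from where the row before left it, along the tool's axes as they then stand; what a row does not reach is not made up. A row lasts 1/10 s, in which the tool goes at most 50 mm and 8.59 degrees, less where a joint would pass 70% of its speed; a pose out of reach is approached as far as the arm can. A call is refused whole if a number of a shift passes 5 or a number of a turn 0.15, either way. A call with a gripper value outside its range is refused whole. The fingers move at their own pace and stop on an object; FORCE is the grip in N (left out, the last holds). Time passes only in rows, so rows that do not move let the fingers close. It gives the time, the measured TCP pose, the force, the opening and the grip force at its end, in the units of the state.
- state(): the state, without advancing time (a new reading comes with each control period).
- get_image(name): name is "scene" or "side" or "wrist"; returns (picture, depth): 400x640x3 uint8, blue, green, red; 400x640 float32, m along the optical axis (not along the pixel's ray), 0 where there is no reading.
- camera_info(name): a dict with "fovy" (degrees; the focal length in pixels is half the picture's height over the tangent of half this angle, whatever the lens; pixels are square), "cx", "cy" (the principal point, pixels), "R" (3x3) and "t" (3): a world point X has camera coordinates R X + t. Camera axes: x right, y down, z forward; pixel columns grow to the right and rows downward; lengths in m; the calibration is good to about 2 mm. A picture is of the moment at which its call begins: read the wrist's pose just before it. camera_info takes no time and is no camera call; for the wrist camera it gives the pose at the moment of the call.
- job_done(): hands the job in; it is judged then, once.
Trained networks look in the newest picture that a camera, given by its name, has taken for a name from the list of things; names that differ only in an ending like _2 or _b are one class to them, and where a whole thing is asked for, a point or a joint stands for the part that bears it (a point fixed in the world has none). Each returns a list of dicts, best first, with "confidence" (0 to 1); they miss things now and then, are a little off and sometimes report something else, mostly with a low value. They report only what shows in the picture. A call takes as long as a camera call. They do not tell look-alikes from the thing itself.
- spot_in(camera, target): "extent" ([left, top, right, bottom] as shares, 0 to 1, of the picture: columns of its width, rows of its height, round what is visible of it).
The state is a dict: "time_s": time; "qpos": joint angles; "joint_vel": joint speeds; "tau": joint torques, N m; "ee_pos": TCP position; "tool_rot": TCP orientation; "contact_force": force on the tool from outside, world axes, zero at the start; "torque": the same for the moment, N m; "opening": finger opening in m; "grasp_force": force on a finger pad.
Only numpy, scipy, OpenCV 4.12 (cv2) and the standard library are available. Lean on these libraries where they do the work, as an engineer would, in place of code of your own. Each camera call takes 0.05 s, during which the arm holds its last target. There are 200 camera calls.

## Working session

There is one attempt and no reset: what is moved stays moved. The work goes in short steps, Python scripts to look and compute and a shell command to move; the robot and the scene stay as the last step left them, time stands still between calls to the robot, and variables do not carry over. Pictures are saved under pics/ and viewed, at most 14 in all, crops included, and the job is handed in when it is done.

```bash
ls; mkdir -p pics
python3 - <<'E'
from bench import *
import cv2
s=state(); print(s)
for n in ("scene","side"):
    im,d=get_image(n); cv2.imwrite(f"pics/{n}0.png",im)
    c=camera_info(n); print(n,c)
    for t in ["lock_red","lock_blue","lock_yellow","lock_black","lock_white","keybox","caddy","liner_red","liner_blue","liner_yellow"]:
        print(t,[([round(v,3) for v in r["extent"]],round(r["confidence"],2)) for r in spot_in(n,t)[:3]])
E
```

```text
pics
{'time_s': 0.0, 'qpos': array([-1.20029768e+00,  3.79431994e-01,  1.73477221e+00, -3.53983877e-05,
        1.02849769e+00, -3.32746651e-02]), 'joint_vel': array([ 1.12450831e-03,  9.06382987e-04,  5.55040430e-04, -4.19502152e-05,
        9.79091205e-04,  1.03045776e-03]), 'tau': array([ 1.42990717e-03, -7.63718534e+01, -4.34365225e+01,  6.50652009e-02,
        4.24281252e-02, -7.04773720e-05]), 'ee_pos': array([ 0.27488425, -0.64333977,  0.21327612]), 'tool_rot': array([-3.07671485e+00, -6.29755839e-01,  3.39214792e-04]), 'contact_force': array([ 0.64823217, -0.55806099, -0.36635591]), 'torque': array([-0.01336213, -0.01659672, -0.02614807]), 'grasp_force': 0.0, 'opening': 0.09109614616009933}
scene {'fovy': 50.31861805903986, 'cx': 321.6583648004017, 'cy': 199.51818469129822, 'R': array([[-0.55337936,  0.83281009,  0.0140942 ],
       [ 0.5246326 ,  0.36164691, -0.77069589],
       [-0.64694044, -0.41909292, -0.63704725]]), 't': array([ 0.25039054, -0.28172368,  1.38668536])}
lock_red [([0.472, 0.384, 0.492, 0.438], 0.64), ([0.368, 0.478, 0.412, 0.524], 0.61)]
lock_blue [([0.73
[... 789 characters left out ...]
 -0.50648135]]), 't': array([0.55203814, 0.10231192, 0.81893532])}
lock_red [([0.58, 0.483, 0.612, 0.526], 0.68)]
lock_blue [([0.444, 0.783, 0.472, 0.873], 0.91), ([0.374, 0.836, 0.417, 0.915], 0.84), ([0.45, 0.7, 0.473, 0.782], 0.82)]
lock_yellow [([0.562, 0.532, 0.586, 0.591], 0.65)]
lock_black [([0.56, 0.376, 0.57, 0.408], 0.41)]
lock_white [([0.59, 0.409, 0.607, 0.466], 0.65), ([0.478, 0.469, 0.514, 0.485], 0.17)]
keybox [([0.532, 0.621, 0.577, 0.759], 0.88)]
caddy [([0.423, 0.44, 0.523, 0.642], 0.94), ([0.464, 0.508, 0.505, 0.519], 0.61)]
liner_red [([0.465, 0.507, 0.504, 0.517], 0.33)]
liner_blue [([0.467, 0.505, 0.502, 0.514], 0.51)]
liner_yellow [([0.461, 0.531, 0.496, 0.552], 0.65)]
```

View pics/scene0.png

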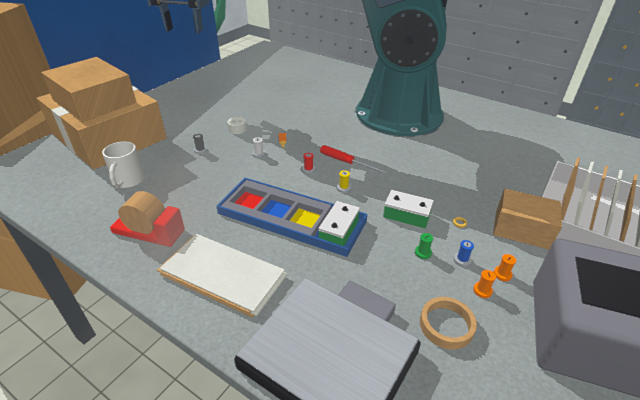

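View pics/side0.png

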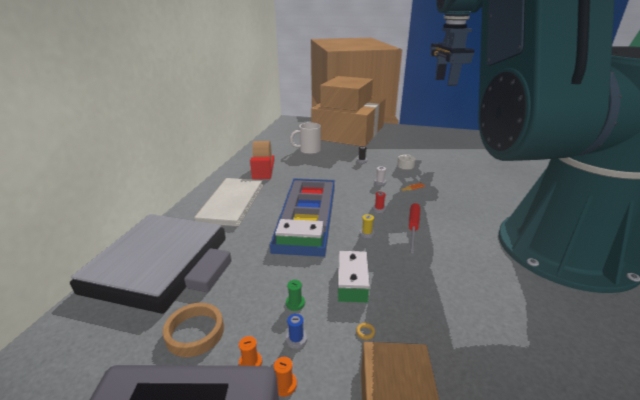

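The scene view shows the red lock at (308,161), yellow at (345,180), blue at (466,252) with a green look-alike at (425,245), and the loose keybox at (409,208). The caddy is at (292,214), with pockets red, blue and yellow running towards its key box at (340,222). The side view agrees.

```bash
cat > h.py <<'E'
from bench import *
import numpy as np, cv2
def cloud(n, info=None):
    c=info or camera_info(n); im,d=get_image(n); h=d.shape[0]
    f=h/2/np.tan(np.radians(c["fovy"]/2))
    v,u=np.mgrid[:d.shape[0],:d.shape[1]]
    P=np.stack([(u-c["cx"])/f*d,(v-c["cy"])/f*d,d],-1)
    W=(P-c["t"])@np.array(c["R"])
    W[d<=0]=np.nan
    return im,W
def box(W,im,r,lo,hi,mask=None):
    u0,v0,u1,v1=r; w=W[v0:v1,u0:u1].reshape(-1,3); b=im[v0:v1,u0:u1].reshape(-1,3)
    k=(w[:,2]>lo)&(w[:,2]<hi); return w[k],b[k]
E
python3 - <<'E'
from h import *
R={"scene":dict(red=(298,148,318,176),yellow=(334,166,356,194),blue=(452,234,480,268),green=(414,230,436,262),white=(250,134,266,160),black=(192,130,206,154),keybox=(380,186,438,230),cadkb=(315,196,368,248)),
"side":dict(red=(372,190,388,212),yellow=(360,212,376,238),blue=(284,312,308,348),green=(284,278,306,310),white=(374,165,388,184),black=(357,145,368,160),keybox=(334,248,374,304),cadkb=(272,216,328,250))}
for n in R:
    im,W=cloud(n)
    tab=W[(np.abs(W[...,2])<.01)]; print(n,"table z",np.nanmedian(tab[:,2]))
    for k,r in R[n].items():
        if k in("keybox","cadkb"):
            lo,hi=(.036,.046) if k=="keybox" else (.040,.050)
            w,b=box(W,im,r,lo,hi); g=b.min(1)>130; w=w[g]
            q=cv2.minAreaRect((w[:,:2]*1000).astype(np.float32)); print(k,len(w),np.round(q[0],1),np.round(q[1],1),round(q[2],1),"z",np.median(w[:,2]).round(4))
        else:
            w,b=box(W,im,r,.043,.056); 
            print(k,len(w),w[:,:].mean(0).round(4),np.round((w[:,:2].min(0)+w[:,:2].max(0))/2,4), np.ptp(w[:,:2],axis=0).round(3))
    # caddy rim
    if n=="scene":
        hsv=cv2.cvtColor(im,cv2.COLOR_BGR2HSV)
        for nm,h0,h1,z0,z1 in (("red",0,8,0,.012),("blue",108,125,0,.012),("yellow",22,35,0,.012)):
            sub=np.zeros(im.shape[:2],bool); sub[185:240,225:325]=1
            m=sub&(hsv[...,0]>=h0)&(hsv[...,0]<=h1)&(hsv[...,1]>150)&(W[...,2]>-.002)&(W[...,2]<z1)
            print("liner",nm,m.sum(),W[m].mean(0).round(4))
E
```

```text
scene table z -0.0005269826912801942
red 55 [ 0.4296 -0.0588  0.0471] [ 0.4272 -0.0591] [0.029 0.025]
yellow 65 [0.4436 0.0596 0.0476] [0.4422 0.0584] [0.027 0.026]
blue 111 [0.512  0.3906 0.0477] [0.5117 0.3905] [0.028 0.026]
green 110 [0.5389 0.3145 0.0474] [0.5381 0.314 ] [0.028 0.026]
white 50 [ 0.4454 -0.2155  0.047 ] [ 0.4428 -0.2163] [0.028 0.026]
black 51 [ 0.5247 -0.362   0.0465] [ 0.5247 -0.3659] [0.027 0.031]
keybox 717 [445.9 233.1] [ 60.2 101.3] 12.4 z 0.0414
cadkb 805 [584.9 133.2] [103.1  56.5] 9.3 z 0.0453
liner red 271 [ 0.6165 -0.102   0.0052]
liner blue 296 [ 0.6046 -0.0272  0.0052]
liner yellow 338 [0.5921 0.0457 0.0053]
side table z 0.001047151443541123
red 53 [ 0.425  -0.0582  0.0484] [ 0.4254 -0.0604] [0.024 0.026]
yellow 72 [0.4403 0.0595 0.0484] [0.4403 0.0573] [0.024 0.027]
blue 193 [0.5086 0.3906 0.0489] [0.5093 0.3892] [0.026 0.026]
green 141 [0.5353 0.3145 0.0489] [0.5359 0.3127] [0.026 0.028]
white 40 [ 0.4414 -0.2166  0.048 ] [ 0.442  -0.2206] [0.024 0.028]
black 30 [ 0.52   -0.3629  0.0479] [ 0.5208 -0.3641] [0.024 0.03 ]
keybox 1001 [443.3 232. ] [ 55.1 103.2] 12.2 z 0.043
cadkb 665 [583.2 131.6] [100.4  59.1] 10.4 z 0.047
```

```bash
cat >> h.py <<'E'
def go(xy,z,yaw,grip=None):
    """print remaining shift in tool axes (cm), rz (rad) for tool-down at yaw (deg of tool x)"""
    from scipy.spatial.transform import Rotation as Ro
    s=state(); M=Ro.from_rotvec(s["tool_rot"]).as_matrix()
    y0=np.degrees(np.arctan2(M[1,0],M[0,0])); d=M.T@(np.array([*xy,z])-s["ee_pos"])*100
    tilt=np.cross(M[:,2],[0,0,-1]); tt=M.T@tilt
    dy=(yaw-y0+180)%360-180
    print(f"t={s['time_s']:.2f} ee={s['ee_pos'].round(4)} yaw={y0:.1f} shift cm={d.round(2)} rx,ry={tt[:2].round(3)} rz={-np.radians(dy):.3f} open={s['opening']:.4f} gf={s['grasp_force']:.1f} F={s['contact_force'].round(1)} q={s['qpos'].round(2)}")
E
python3 - <<'E'
from h import *
im,W=cloud("scene")
for n,p in (("red",(.427,-.06)),("yellow",(.441,.058)),("blue",(.510,.390)),("keybox",(.445,.2325))):
    r=np.hypot(W[...,0]-p[0],W[...,1]-p[1]); lo=.025 if n!="keybox" else .062
    m=(r>lo)&(r<lo+.05)&(W[...,2]>.012)
    w=W[m]; a=np.degrees(np.arctan2(w[:,1]-p[1],w[:,0]-p[0]))//20*20
    print(n,[(int(k),int((a==k).sum()),(r[m][a==k].min()*1000).round(),(w[a==k,2].max()*1000).round()) for k in np.unique(a)])
go((.427,-.06),.12,40)
E
```

```text
red [(-180, 1, np.float64(74.0), np.float64(14.0))]
yellow []
blue [(-80, 47, np.float64(68.0), np.float64(48.0)), (40, 14, np.float64(71.0), np.float64(49.0)), (80, 48, np.float64(69.0), np.float64(49.0)), (100, 3, np.float64(73.0), np.float64(50.0))]
keybox [(-60, 27, np.float64(101.0), np.float64(26.0)), (-40, 14, np.float64(102.0), np.float64(25.0)), (20, 2, np.float64(110.0), np.float64(47.0)), (40, 4, np.float64(110.0), np.float64(48.0))]
t=1.25 ee=[ 0.275  -0.6437  0.2139] yaw=23.1 shift cm=[ 36.91 -47.71   9.39] rx,ry=[-0.  0.] rz=-0.294 open=0.0913 gf=0.0 F=[-0.3 -0.2 -0.2] q=[-1.2   0.38  1.73 -0.    1.03 -0.03]
```

```bash
python3 -m crank '{"plan":[{"dx":2.6,"dy":-2.6,"dz":0.4,"grip":5},{"dx":2.6,"dy":-2.6,"dz":0.5,"grip":5},{"dx":2.6,"dy":-2.6,"dz":0.5,"grip":5},{"dx":2.6,"dy":-2.6,"dz":0.5,"grip":5},{"dx":2.6,"dy":-2.8,"dz":0.5,"grip":5},{"dx":2.6,"dy":-2.8,"dz":0.5,"grip":5},{"dx":2.6,"dy":-2.8,"dz":0.5,"grip":5},{"dx":2.6,"dy":-2.8,"dz":0.5,"grip":5}]}' 30
python3 -m crank '{"plan":[{"dx":2.4,"dy":-3,"dz":0.5,"grip":5},{"dx":2.4,"dy":-3,"dz":0.5,"grip":5},{"dx":2.2,"dy":-3,"dz":0.5,"grip":5},{"dx":2.2,"dy":-3,"dz":0.5,"grip":5},{"dx":2,"dy":-3,"dz":0.5,"grip":5},{"dx":2,"dy":-3,"dz":0.5,"grip":5},{"dx":1.9,"dy":-3,"dz":0.5,"grip":5},{"grip":5}]}'
python3 -c "
from h import *
go((.427,-.06),.02,23)"
```

```text
t=1.25 ee=[ 0.275  -0.6437  0.2139] yaw=23.1 shift cm=[ 36.91 -47.71  19.39] rx,ry=[-0.  0.] rz=0.002 open=0.0913 gf=0.0 F=[-0.3 -0.2 -0.2] q=[-1.2   0.38  1.73 -0.    1.03 -0.03]invalid input
invalid input
```

```bash
python3 -m crank '{"plan":[{"dx":2.6,"dy":-2.6,"dz":0.4,"rx":0,"ry":0,"rz":0,"grip":5}]}' 30
```

```text
time_s: 1.35
ee_pos: [0.2881, -0.6119, 0.2105]
tool_rot: [3.076, 0.626, 0.0]
contact_force: [1.1, 1.2, 0.1]
opening: 0.086
grasp_force: 0.0
```

```bash
python3 -m crank '{"plan":[{"dx":2.6,"dy":-2.7,"dz":0.6,"rx":0,"ry":0,"rz":0,"grip":5},{"dx":2.6,"dy":-2.7,"dz":0.6,"rx":0,"ry":0,"rz":0,"grip":5},{"dx":2.6,"dy":-2.7,"dz":0.6,"rx":0,"ry":0,"rz":0,"grip":5},{"dx":2.6,"dy":-3,"dz":0.6,"rx":0,"ry":0,"rz":0,"grip":5},{"dx":2.6,"dy":-3,"dz":0.6,"rx":0,"ry":0,"rz":0,"grip":5},{"dx":2.6,"dy":-3,"dz":0.6,"rx":0,"ry":0,"rz":0,"grip":5},{"dx":2.6,"dy":-3,"dz":0.6,"rx":0,"ry":0,"rz":0,"grip":5},{"dx":2.6,"dy":-3,"dz":0.6,"rx":0,"ry":0,"rz":0,"grip":5}]}' 30
python3 -m crank '{"plan":[{"dx":2.3,"dy":-3.4,"dz":0.6,"rx":0,"ry":0,"rz":0,"grip":5},{"dx":2.3,"dy":-3.4,"dz":0.6,"rx":0,"ry":0,"rz":0,"grip":5},{"dx":2.3,"dy":-3.4,"dz":0.6,"rx":0,"ry":0,"rz":0,"grip":5},{"dx":2.3,"dy":-3.4,"dz":0.6,"rx":0,"ry":0,"rz":0,"grip":5},{"dx":1.8,"dy":-3.4,"dz":0.6,"rx":0,"ry":0,"rz":0,"grip":5},{"dx":1.5,"dy":-3.4,"dz":0.6,"rx":0,"ry":0,"rz":0,"grip":5},{"dx":1,"dy":-1.6,"dz":0.6,"rx":0,"ry":0,"rz":0,"grip":5},{"dx":0,"dy":0,"dz":0,"rx":0,"ry":0,"rz":0,"grip":5}]}'
python3 -c "
from h import *
go((.427,-.06),.02,23)"
```

```text
time_s: 2.15
ee_pos: [0.3895, -0.314, 0.1619]
tool_rot: [3.077, 0.629, 0.001]
contact_force: [1.2, -0.6, -0.2]
opening: 0.0498
grasp_force: 0.0
time_s: 2.95
ee_pos: [0.4267, -0.0583, 0.1195]
tool_rot: [-3.077, -0.634, 0.001]
contact_force: [0.0, -0.5, 0.1]
opening: 0.0499
grasp_force: 0.0
t=2.95 ee=[ 0.4267 -0.0583  0.1195] yaw=23.3 shift cm=[-0.04  0.18  9.95] rx,ry=[-0.001  0.001] rz=0.005 open=0.0499 gf=0.0 F=[ 0.  -0.5  0.1] q=[-0.19  0.11  2.31  0.    0.73  0.97]
```

```bash
python3 -c "
from h import *
im,W=cloud('wrist'); cv2.imwrite('pics/w0.png',im)
m=(np.hypot(W[...,0]-.427,W[...,1]+.06)<.03)&(W[...,2]>.04)&(W[...,2]<.056)
w=W[m]; print(m.sum(), w.mean(0), (w.min(0)+w.max(0))/2, np.ptp(w,axis=0))"
python3 -m crank '{"plan":[{"dx":0,"dy":0.2,"dz":1.5,"rx":0,"ry":0,"rz":0,"grip":5},{"dx":0,"dy":0,"dz":2,"rx":0,"ry":0,"rz":0,"grip":5},{"dx":0,"dy":0,"dz":2,"rx":0,"ry":0,"rz":0,"grip":5},{"dx":0,"dy":0,"dz":2,"rx":0,"ry":0,"rz":0,"grip":5},{"dx":0,"dy":0,"dz":1.5,"rx":0,"ry":0,"rz":0,"grip":5},{"dx":0,"dy":0,"dz":0.9,"rx":0,"ry":0,"rz":0,"grip":5},{"dx":0,"dy":0,"dz":0,"rx":0,"ry":0,"rz":0,"grip":5}]}' 30
python3 -c "
from h import *
go((.427,-.06),.02,23)"
```

```text
660 [ 0.42580698 -0.06275991  0.04819204] [ 0.42537337 -0.06286208  0.04745783] [0.02644445 0.02607399 0.00556997]
time_s: 3.7
ee_pos: [0.4273, -0.0625, 0.0203]
tool_rot: [-3.078, -0.629, 0.002]
contact_force: [0.2, -0.1, 0.1]
opening: 0.05
grasp_force: 0.0
t=3.70 ee=[ 0.4273 -0.0625  0.0203] yaw=23.1 shift cm=[ 0.07 -0.24  0.03] rx,ry=[-0.001  0.001] rz=0.002 open=0.0500 gf=0.0 F=[ 0.2 -0.1  0.1] q=[-0.2   0.33  2.31 -0.    0.5   0.97]
```

View pics/w0.png

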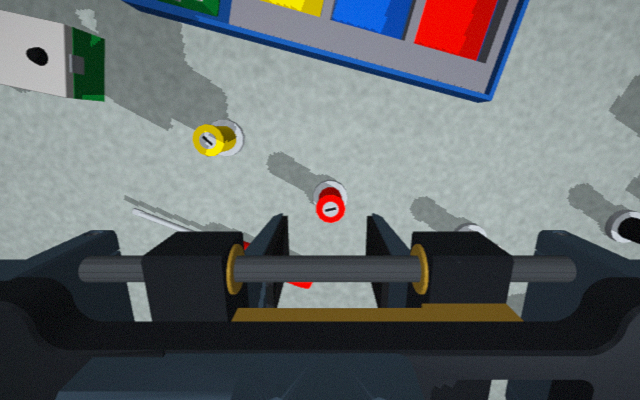

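Wrist view: the red lock's top is at (330,208), between the fingers at about 285 and 370. Closing on it now.

```bash
python3 -m crank '{"plan":[{"dx":0,"dy":0,"dz":0,"rx":0,"ry":0,"rz":0,"grip":0},{"dx":0,"dy":0,"dz":0,"rx":0,"ry":0,"rz":0,"grip":0},{"dx":0,"dy":0,"dz":0,"rx":0,"ry":0,"rz":0,"grip":0},{"dx":0,"dy":0,"dz":0,"rx":0,"ry":0,"rz":0,"grip":0},{"dx":0,"dy":0,"dz":0,"rx":0,"ry":0,"rz":0,"grip":0},{"dx":0,"dy":0,"dz":-1,"rx":0,"ry":0,"rz":0,"grip":0},{"dx":0,"dy":0,"dz":-3,"rx":0,"ry":0,"rz":0,"grip":0},{"dx":0,"dy":0,"dz":-3,"rx":0,"ry":0,"rz":0,"grip":0}]}' 30
python3 -c "
from h import *
go((.622,-.0975),.028,9.5)"
```

```text
time_s: 4.5
ee_pos: [0.4271, -0.0618, 0.092]
tool_rot: [-3.077, -0.63, 0.002]
contact_force: [0.1, 0.4, 0.1]
opening: 0.0235
grasp_force: 30.0
t=4.50 ee=[ 0.4271 -0.0618  0.092 ] yaw=23.1 shift cm=[16.53 10.95  6.37] rx,ry=[-0.001  0.001] rz=0.238 open=0.0235 gf=30.0 F=[0.1 0.4 0.1] q=[-0.2   0.17  2.31  0.    0.67  0.97]
```

```bash
python3 -m crank '{"plan":[{"dx":2,"dy":1.3,"dz":0,"rx":0,"ry":0,"rz":0,"grip":0},{"dx":3,"dy":2,"dz":0,"rx":0,"ry":0,"rz":0,"grip":0},{"dx":3.5,"dy":2.3,"dz":0,"rx":0,"ry":0,"rz":0,"grip":0},{"dx":3.5,"dy":2.3,"dz":0,"rx":0,"ry":0,"rz":0,"grip":0},{"dx":3,"dy":2,"dz":0,"rx":0,"ry":0,"rz":0,"grip":0},{"dx":1.5,"dy":1,"dz":0,"rx":0,"ry":0,"rz":0,"grip":0},{"dx":0,"dy":0,"dz":0,"rx":0,"ry":0,"rz":0.12,"grip":0},{"dx":0,"dy":0,"dz":0,"rx":0,"ry":0,"rz":0.12,"grip":0}]}' 30
python3 -m crank '{"plan":[{"dx":0,"dy":0,"dz":0,"rx":0,"ry":0,"rz":0,"grip":0}]}'
python3 -c "
from h import *
go((.622,-.0975),.028,9.5)
im,W=cloud('wrist'); cv2.imwrite('pics/w1.png',im)
go((.622,-.0975),.028,9.5)"
```

```text
time_s: 5.3
ee_pos: [0.6226, -0.0973, 0.0914]
tool_rot: [-3.132, -0.25, 0.0]
contact_force: [-0.2, -0.9, -0.6]
opening: 0.0232
grasp_force: 30.0
time_s: 5.4
ee_pos: [0.6222, -0.0973, 0.0915]
tool_rot: [-3.131, -0.254, 0.0]
contact_force: [0.3, 0.6, -0.8]
opening: 0.0233
grasp_force: 30.0
t=5.40 ee=[ 0.6222 -0.0973  0.0915] yaw=9.3 shift cm=[-0.02  0.02  6.35] rx,ry=[-0.  0.] rz=-0.004 open=0.0233 gf=30.0 F=[ 0.3  0.6 -0.8] q=[-0.19  0.44  1.92  0.    0.78  1.22]
t=5.45 ee=[ 0.6221 -0.0973  0.0914] yaw=9.5 shift cm=[-0.02  0.02  6.34] rx,ry=[-0.  0.] rz=0.001 open=0.0236 gf=30.0 F=[ 0.1 -0.1 -1.1] q=[-0.19  0.44  1.92  0.    0.78  1.21]
```

View pics/w1.png

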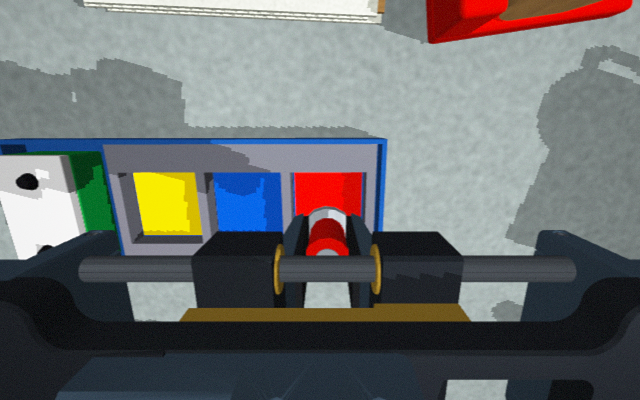

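Wrist view: the red lock hangs at (328,235) over the red pocket (295–362, 172–240). Lowering it to just above the liner, then releasing.

```bash
python3 -m crank '{"plan":[{"dx":0,"dy":0,"dz":1.5,"rx":0,"ry":0,"rz":0,"grip":0},{"dx":0,"dy":0,"dz":1.8,"rx":0,"ry":0,"rz":0,"grip":0},{"dx":0,"dy":0,"dz":1.5,"rx":0,"ry":0,"rz":0,"grip":0},{"dx":0,"dy":0,"dz":1,"rx":0,"ry":0,"rz":0,"grip":0},{"dx":0,"dy":0,"dz":0.6,"rx":0,"ry":0,"rz":0,"grip":0},{"dx":0,"dy":0,"dz":0,"rx":0,"ry":0,"rz":0,"grip":0},{"dx":0,"dy":0,"dz":0,"rx":0,"ry":0,"rz":0,"grip":5}]}' 30
python3 -m crank '{"plan":[{"dx":0,"dy":0,"dz":0,"rx":0,"ry":0,"rz":0,"grip":5},{"dx":0,"dy":0,"dz":0,"rx":0,"ry":0,"rz":0,"grip":5},{"dx":0,"dy":0,"dz":0,"rx":0,"ry":0,"rz":0,"grip":5},{"dx":0,"dy":0,"dz":-1.5,"rx":0,"ry":0,"rz":0,"grip":5},{"dx":0,"dy":0,"dz":-2.5,"rx":0,"ry":0,"rz":0,"grip":5},{"dx":0,"dy":0,"dz":-2.5,"rx":0,"ry":0,"rz":0,"grip":5},{"dx":0,"dy":0,"dz":-2.5,"rx":0,"ry":0,"rz":0,"grip":5}]}'
python3 -c "
from h import *
go((.439,.057),.11,9.5)"
```

```text
time_s: 6.15
ee_pos: [0.6223, -0.0973, 0.0266]
tool_rot: [-3.131, -0.257, 0.0]
contact_force: [-0.3, 0.1, 0.1]
opening: 0.0286
grasp_force: 0.0
time_s: 6.85
ee_pos: [0.6224, -0.0974, 0.119]
tool_rot: [3.131, 0.257, 0.001]
contact_force: [-0.0, -0.0, 0.0]
opening: 0.0499
grasp_force: 0.0
t=6.85 ee=[ 0.6224 -0.0974  0.119 ] yaw=9.4 shift cm=[-15.58 -18.22   0.89] rx,ry=[ 0.    -0.001] rz=-0.002 open=0.0499 gf=0.0 F=[-0. -0.  0.] q=[-0.19  0.4   1.92 -0.    0.83  1.21]
```

```bash
python3 -m crank '{"plan":[{"dx":-1.5,"dy":-1.7,"dz":0,"rx":0,"ry":0,"rz":0,"grip":5},{"dx":-2.5,"dy":-3,"dz":0,"rx":0,"ry":0,"rz":0,"grip":5},{"dx":-2.8,"dy":-3.3,"dz":0.2,"rx":0,"ry":0,"rz":0,"grip":5},{"dx":-2.8,"dy":-3.3,"dz":0.2,"rx":0,"ry":0,"rz":0,"grip":5},{"dx":-2.8,"dy":-3.3,"dz":0.2,"rx":0,"ry":0,"rz":0,"grip":5},{"dx":-2,"dy":-2.3,"dz":0.2,"rx":0,"ry":0,"rz":0,"grip":5},{"dx":-1.2,"dy":-1.3,"dz":0,"rx":0,"ry":0,"rz":0,"grip":5},{"dx":0,"dy":0,"dz":0,"rx":0,"ry":0,"rz":0,"grip":5}]}' 30
python3 -c "
from h import *
im,W=cloud('wrist')
for z in (.04,):
  m=(np.hypot(W[...,0]-.44,W[...,1]-.058)<.03)&(W[...,2]>.04)&(W[...,2]<.056)
  w=W[m]; c=(w.min(0)+w.max(0))/2; print(m.sum(), w.mean(0), c, np.ptp(w,axis=0))
go(c[:2],.0205,9.5)"
```

```text
time_s: 7.65
ee_pos: [0.4378, 0.0576, 0.1096]
tool_rot: [-3.131, -0.259, -0.001]
contact_force: [0.8, -0.4, 0.5]
opening: 0.0501
grasp_force: 0.0
718 [0.4404903  0.05596297 0.04815892] [0.44017118 0.05583726 0.04579745] [0.02658155 0.02589797 0.01040051]
t=7.70 ee=[0.4392 0.0571 0.1097] yaw=9.5 shift cm=[0.07 0.14 8.92] rx,ry=[ 0.    -0.001] rz=-0.001 open=0.0501 gf=0.0 F=[-0.2 -0.3 -0. ] q=[ 0.08  0.14  2.29 -0.    0.71  1.48]
```

```bash
python3 -m crank '{"plan":[{"dx":0.1,"dy":0.1,"dz":1.5,"rx":0,"ry":0,"rz":0,"grip":5},{"dx":0,"dy":0,"dz":2,"rx":0,"ry":0,"rz":0,"grip":5},{"dx":0,"dy":0,"dz":2,"rx":0,"ry":0,"rz":0,"grip":5},{"dx":0,"dy":0,"dz":2,"rx":0,"ry":0,"rz":0,"grip":5},{"dx":0,"dy":0,"dz":1,"rx":0,"ry":0,"rz":0,"grip":5},{"dx":0,"dy":0,"dz":0.4,"rx":0,"ry":0,"rz":0,"grip":5},{"dx":0,"dy":0,"dz":0,"rx":0,"ry":0,"rz":0,"grip":5},{"dx":0,"dy":0,"dz":0,"rx":0,"ry":0,"rz":0,"grip":0}]}' 30
python3 -m crank '{"plan":[{"dx":0,"dy":0,"dz":0,"rx":0,"ry":0,"rz":0,"grip":0},{"dx":0,"dy":0,"dz":0,"rx":0,"ry":0,"rz":0,"grip":0},{"dx":0,"dy":0,"dz":0,"rx":0,"ry":0,"rz":0,"grip":0},{"dx":0,"dy":0,"dz":0,"rx":0,"ry":0,"rz":0,"grip":0},{"dx":0,"dy":0,"dz":-1,"rx":0,"ry":0,"rz":0,"grip":0},{"dx":0,"dy":0,"dz":-3,"rx":0,"ry":0,"rz":0,"grip":0},{"dx":0,"dy":0,"dz":-3,"rx":0,"ry":0,"rz":0,"grip":0}]}'
python3 -c "
from h import *
go((.598,.0486),.0285,9.5)"
```

```text
time_s: 8.5
ee_pos: [0.4406, 0.0559, 0.0206]
tool_rot: [3.131, 0.257, 0.002]
contact_force: [-0.0, -0.2, 1.2]
opening: 0.0447
grasp_force: 0.0
time_s: 9.2
ee_pos: [0.4392, 0.0559, 0.0909]
tool_rot: [-3.131, -0.257, 0.002]
contact_force: [1.1, 0.1, -0.6]
opening: 0.0236
grasp_force: 30.0
t=9.20 ee=[0.4392 0.0559 0.0909] yaw=9.4 shift cm=[15.56  3.32  6.22] rx,ry=[-0.     0.002] rz=-0.002 open=0.0236 gf=30.0 F=[ 1.1  0.1 -0.6] q=[0.07 0.18 2.29 0.   0.67 1.48]
```

```bash
python3 -m crank '{"plan":[{"dx":1.5,"dy":0.3,"dz":0,"rx":0,"ry":0,"rz":0,"grip":0},{"dx":3,"dy":0.6,"dz":0,"rx":0,"ry":0,"rz":0,"grip":0},{"dx":3.5,"dy":0.8,"dz":0,"rx":0,"ry":0,"rz":0,"grip":0},{"dx":3.5,"dy":0.8,"dz":0,"rx":0,"ry":0,"rz":0,"grip":0},{"dx":2.6,"dy":0.5,"dz":0,"rx":0,"ry":0,"rz":0,"grip":0},{"dx":1.4,"dy":0.3,"dz":0,"rx":0,"ry":0,"rz":0,"grip":0},{"dx":0,"dy":0,"dz":0,"rx":0,"ry":0,"rz":0,"grip":0},{"dx":0,"dy":0,"dz":0,"rx":0,"ry":0,"rz":0,"grip":0}]}' 30
python3 -c "
from h import *
go((.598,.0486),.028,9.5)
im,W=cloud('wrist'); cv2.imwrite('pics/w2.png',im)"
```

```text
time_s: 10.0
ee_pos: [0.597, 0.0486, 0.0894]
tool_rot: [-3.131, -0.257, 0.002]
contact_force: [-0.7, -0.9, -1.2]
opening: 0.0232
grasp_force: 30.0
t=10.00 ee=[0.597  0.0486 0.0894] yaw=9.4 shift cm=[0.11 0.02 6.13] rx,ry=[-0.     0.001] rz=-0.002 open=0.0232 gf=30.0 F=[-0.7 -0.9 -1.2] q=[0.04 0.4  1.98 0.   0.76 1.45]
```

View pics/w2.png

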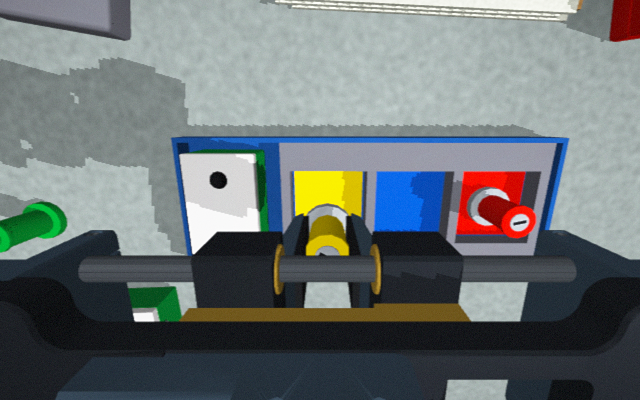

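Wrist view: the red lock stands in the red pocket at (490,205), and the yellow lock is over the yellow pocket at (328,210). Lowering it.

```bash
python3 -m crank '{"plan":[{"dx":0.1,"dy":0,"dz":1.5,"rx":0,"ry":0,"rz":0,"grip":0},{"dx":0,"dy":0,"dz":1.8,"rx":0,"ry":0,"rz":0,"grip":0},{"dx":0,"dy":0,"dz":1.5,"rx":0,"ry":0,"rz":0,"grip":0},{"dx":0,"dy":0,"dz":0.9,"rx":0,"ry":0,"rz":0,"grip":0},{"dx":0,"dy":0,"dz":0.5,"rx":0,"ry":0,"rz":0,"grip":0},{"dx":0,"dy":0,"dz":0,"rx":0,"ry":0,"rz":0,"grip":0},{"dx":0,"dy":0,"dz":0,"rx":0,"ry":0,"rz":0,"grip":5}]}' 30
python3 -m crank '{"plan":[{"dx":0,"dy":0,"dz":0,"rx":0,"ry":0,"rz":0,"grip":5},{"dx":0,"dy":0,"dz":0,"rx":0,"ry":0,"rz":0,"grip":5},{"dx":0,"dy":0,"dz":0,"rx":0,"ry":0,"rz":0,"grip":5},{"dx":0,"dy":0,"dz":-1.5,"rx":0,"ry":0,"rz":0,"grip":5},{"dx":0,"dy":0,"dz":-2.5,"rx":0,"ry":0,"rz":0,"grip":5},{"dx":0,"dy":0,"dz":-2.5,"rx":0,"ry":0,"rz":0,"grip":5},{"dx":0,"dy":0,"dz":-2.5,"rx":0,"ry":0,"rz":0,"grip":5}]}'
python3 -c "
from h import *
go((.510,.388),.115,9.5)"
```

```text
time_s: 10.75
ee_pos: [0.5995, 0.0489, 0.0283]
tool_rot: [3.131, 0.257, 0.001]
contact_force: [-0.2, -0.8, 0.4]
opening: 0.0286
grasp_force: 0.0
time_s: 11.45
ee_pos: [0.5992, 0.0488, 0.12]
tool_rot: [3.131, 0.257, 0.001]
contact_force: [0.8, -0.2, 0.0]
opening: 0.0502
grasp_force: 0.0
t=11.45 ee=[0.5992 0.0488 0.12  ] yaw=9.4 shift cm=[ -3.27 -34.92   0.5 ] rx,ry=[ 0.    -0.001] rz=-0.002 open=0.0502 gf=0.0 F=[ 0.8 -0.2  0. ] q=[0.04 0.35 1.98 0.   0.81 1.45]
```

```bash
python3 -m crank '{"plan":[{"dx":-0.2,"dy":-2,"dz":0,"rx":0,"ry":0,"rz":0,"grip":5},{"dx":-0.4,"dy":-4,"dz":0,"rx":0,"ry":0,"rz":0,"grip":5},{"dx":-0.4,"dy":-4.5,"dz":0,"rx":0,"ry":0,"rz":0,"grip":5},{"dx":-0.4,"dy":-4.5,"dz":0,"rx":0,"ry":0,"rz":0,"grip":5},{"dx":-0.4,"dy":-4.5,"dz":0,"rx":0,"ry":0,"rz":0,"grip":5},{"dx":-0.4,"dy":-4.5,"dz":0.2,"rx":0,"ry":0,"rz":0,"grip":5},{"dx":-0.4,"dy":-4.5,"dz":0.2,"rx":0,"ry":0,"rz":0,"grip":5},{"dx":-0.4,"dy":-4,"dz":0.1,"rx":0,"ry":0,"rz":0,"grip":5}]}' 30
python3 -m crank '{"plan":[{"dx":-0.3,"dy":-2.4,"dz":0,"rx":0,"ry":0,"rz":0,"grip":5},{"dx":0,"dy":0,"dz":0,"rx":0,"ry":0,"rz":0,"grip":5},{"dx":0,"dy":0,"dz":0,"rx":0,"ry":0,"rz":0,"grip":5}]}' 30
python3 -c "
from h import *
go((.51,.388),.0205,9.5)
im,W=cloud('wrist'); cv2.imwrite('pics/w3.png',im)
m=(np.hypot(W[...,0]-.51,W[...,1]-.389)<.03)&(W[...,2]>.04)&(W[...,2]<.056)
w=W[m]; c=(w.min(0)+w.max(0))/2; print(m.sum(), w.mean(0), c, np.ptp(w,axis=0))
go(c[:2],.0205,9.5)"
```

```text
time_s: 12.25
ee_pos: [0.5159, 0.3668, 0.1142]
tool_rot: [-3.131, -0.258, -0.001]
contact_force: [1.2, -0.6, -0.2]
opening: 0.0498
grasp_force: 0.0
time_s: 12.55
ee_pos: [0.5096, 0.3879, 0.1137]
tool_rot: [-3.131, -0.259, -0.001]
contact_force: [0.0, -0.9, -0.2]
opening: 0.0497
grasp_force: 0.0
t=12.55 ee=[0.5096 0.3879 0.1137] yaw=9.4 shift cm=[ 0.04 -0.    9.32] rx,ry=[-0. -0.] rz=-0.001 open=0.0497 gf=0.0 F=[ 0.  -0.9 -0.2] q=[ 0.61  0.42  1.9  -0.    0.83  2.02]
698 [0.50885944 0.38802717 0.04815811] [0.50816701 0.38796025 0.04756042] [0.02637116 0.02616944 0.00603841]
t=12.60 ee=[0.5098 0.3873 0.1136] yaw=9.4 shift cm=[-0.15 -0.1   9.31] rx,ry=[-0. -0.] rz=-0.002 open=0.0503 gf=0.0 F=[-0.4 -0.4  0.2] q=[ 0.61  0.42  1.9  -0.    0.83  2.02]
```

View pics/w3.png

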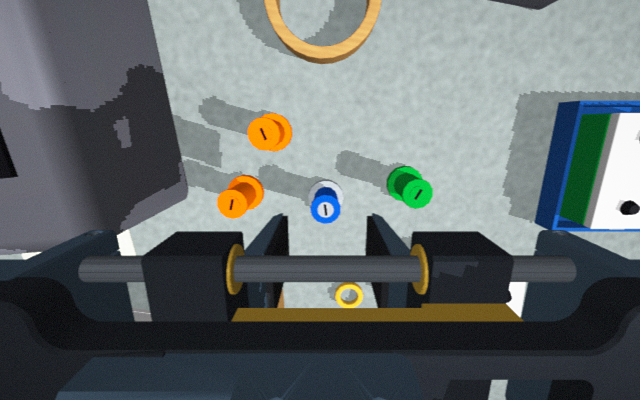

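Wrist view: the blue lock at (325,208) is between the fingers, with the green one at (418,190) and an orange one at (235,203) clear of them. A dark box stands at the left, so I'll check its height against the gripper body before descending.

Run:
```python
from h import *
c=np.array([.509,.388]); a=np.radians(9.4)
for n in ("scene","side","wrist"):
    im,W=cloud(n); r=W[...,:2]-c; X=r@[np.cos(a),np.sin(a)]; Y=r@[np.sin(a),-np.cos(a)]
    if n!="wrist":
        m=(np.abs(X)<.07)&(np.abs(Y)<.2)&(W[...,2]>.03)&(W[...,2]<.11)
    else:
        m=(np.abs(X)<.07)&(np.abs(Y)<.2)&(W[...,2]>.03)&(W[...,2]<.09)
    for lo in np.arange(-.2,.2,.02):
        k=m&(Y>=lo)&(Y<lo+.02)
        if k.sum()>3: print(n,lo.round(2),k.sum(),"z",W[k][:,2].max().round(3),"X",X[k].min().round(3),X[k].max().round(3))
```

```text
scene -0.16 332 z 0.11 X 0.014 0.07
scene -0.14 73 z 0.109 X 0.011 0.027
scene -0.1 117 z 0.051 X -0.006 0.022
scene -0.08 83 z 0.05 X -0.005 0.07
scene -0.06 62 z 0.051 X 0.054 0.07
scene -0.02 99 z 0.05 X -0.01 0.016
scene -0.0 69 z 0.05 X -0.01 0.015
scene 0.06 98 z 0.051 X 0.003 0.029
scene 0.08 91 z 0.05 X -0.07 0.029
scene 0.1 59 z 0.044 X -0.07 -0.059
scene 0.12 61 z 0.044 X -0.07 -0.059
scene 0.14 58 z 0.044 X -0.069 -0.058
scene 0.16 61 z 0.043 X -0.07 -0.057
scene 0.18 33 z 0.044 X -0.07 -0.056
side -0.18 8 z 0.109 X -0.005 -0.004
side -0.16 29 z 0.11 X -0.004 -0.003
side -0.1 271 z 0.052 X -0.008 0.018
side -0.08 176 z 0.052 X -0.007 0.07
side -0.06 162 z 0.052 X 0.052 0.07
side -0.04 7 z 0.05 X 0.058 0.069
side -0.02 198 z 0.052 X -0.013 0.014
side -0.0 72 z 0.052 X -0.012 0.013
side 0.08 23 z 0.045 X -0.069 -0.065
side 0.1 28 z 0.046 X -0.07 -0.064
side 0.12 27 z 0.044 X -0.07 -0.063
side 0.14 28 z 0.044 X -0.07 -0.062
side 0.16 33 z 0.044 X -0.07 -0.061
side 0.18 15 z 0.045 X -0.069 -0.061
wrist -0.18 299 z 0.058 X -0.041 -0.016
wrist -0.16 1637 z 0.09 X -0.002 0.07
wrist -0.14 2643 z 0.09 X -0.001 0.059
wrist -0.1 410 z 0.05 X -0.009 0.017
wrist -0.08 484 z 0.05 X -0.008 0.07
wrist -0.06 562 z 0.051 X 0.051 0.07
wrist -0.04 66 z 0.049 X 0.056 0.07
wrist -0.02 372 z 0.05 X -0.014 0.012
wrist -0.0 368 z 0.05 X -0.014 0.012
wrist 0.06 484 z 0.05 X 0.0 0.026
wrist 0.08 333 z 0.05 X 0.0 0.026
```

Clear: the body's half width is 89 mm and the tall box starts at about 120 mm. Descending.

```bash
python3 -m crank '{"plan":[{"dx":-0.1,"dy":-0.1,"dz":1.5,"rx":0,"ry":0,"rz":0,"grip":5},{"dx":0,"dy":0,"dz":2,"rx":0,"ry":0,"rz":0,"grip":5},{"dx":0,"dy":0,"dz":2,"rx":0,"ry":0,"rz":0,"grip":5},{"dx":0,"dy":0,"dz":2,"rx":0,"ry":0,"rz":0,"grip":5},{"dx":0,"dy":0,"dz":1.3,"rx":0,"ry":0,"rz":0,"grip":5},{"dx":0,"dy":0,"dz":0.5,"rx":0,"ry":0,"rz":0,"grip":5},{"dx":0,"dy":0,"dz":0,"rx":0,"ry":0,"rz":0,"grip":5},{"dx":0,"dy":0,"dz":0,"rx":0,"ry":0,"rz":0,"grip":0}]}' 30
python3 -m crank '{"plan":[{"dx":0,"dy":0,"dz":0,"rx":0,"ry":0,"rz":0,"grip":0},{"dx":0,"dy":0,"dz":0,"rx":0,"ry":0,"rz":0,"grip":0},{"dx":0,"dy":0,"dz":0,"rx":0,"ry":0,"rz":0,"grip":0},{"dx":0,"dy":0,"dz":0,"rx":0,"ry":0,"rz":0,"grip":0},{"dx":0,"dy":0,"dz":-1,"rx":0,"ry":0,"rz":0,"grip":0},{"dx":0,"dy":0,"dz":-3,"rx":0,"ry":0,"rz":0,"grip":0},{"dx":0,"dy":0,"dz":-3,"rx":0,"ry":0,"rz":0,"grip":0},{"dx":0,"dy":0,"dz":-3,"rx":0,"ry":0,"rz":0,"grip":0}]}'
python3 -c "
from h import *
go((.610,-.0244),.0285,9.5)"
```

```text
time_s: 13.55
ee_pos: [0.5089, 0.3888, 0.0205]
tool_rot: [-3.131, -0.257, -0.001]
contact_force: [0.0, 0.1, 0.2]
opening: 0.0445
grasp_force: 0.0
time_s: 14.35
ee_pos: [0.5083, 0.3884, 0.1214]
tool_rot: [3.131, 0.257, -0.0]
contact_force: [0.5, -0.8, -1.5]
opening: 0.0233
grasp_force: 30.0
t=14.35 ee=[0.5083 0.3884 0.1214] yaw=9.4 shift cm=[ 3.31 42.39  9.3 ] rx,ry=[0. 0.] rz=-0.002 open=0.0233 gf=30.0 F=[ 0.5 -0.8 -1.5] q=[ 0.62  0.41  1.9  -0.    0.84  2.02]
```

```bash
python3 -m crank '{"plan":[{"dx":0.2,"dy":2,"dz":0,"rx":0,"ry":0,"rz":0,"grip":0},{"dx":0.3,"dy":4,"dz":0,"rx":0,"ry":0,"rz":0,"grip":0},{"dx":0.3,"dy":4.2,"dz":0,"rx":0,"ry":0,"rz":0,"grip":0},{"dx":0.3,"dy":4.2,"dz":0,"rx":0,"ry":0,"rz":0,"grip":0},{"dx":0.3,"dy":4.2,"dz":0,"rx":0,"ry":0,"rz":0,"grip":0},{"dx":0.3,"dy":4.2,"dz":0,"rx":0,"ry":0,"rz":0,"grip":0},{"dx":0.4,"dy":4.2,"dz":0,"rx":0,"ry":0,"rz":0,"grip":0},{"dx":0.4,"dy":4.2,"dz":0,"rx":0,"ry":0,"rz":0,"grip":0}]}' 30
python3 -m crank '{"plan":[{"dx":0.4,"dy":4.2,"dz":0.5,"rx":0,"ry":0,"rz":0,"grip":0},{"dx":0.3,"dy":4,"dz":0.5,"rx":0,"ry":0,"rz":0,"grip":0},{"dx":0.1,"dy":2.4,"dz":0.5,"rx":0,"ry":0,"rz":0,"grip":0},{"dx":0,"dy":0.6,"dz":0,"rx":0,"ry":0,"rz":0,"grip":0},{"dx":0,"dy":0,"dz":0,"rx":0,"ry":0,"rz":0,"grip":0},{"dx":0,"dy":0,"dz":0,"rx":0,"ry":0,"rz":0,"grip":0}]}'
python3 -c "
from h import *
im,W=cloud('wrist'); cv2.imwrite('pics/w4.png',im)
go((.610,-.0244),.028,9.5)"
```

```text
time_s: 15.15
ee_pos: [0.5837, 0.0826, 0.1197]
tool_rot: [3.131, 0.257, -0.001]
contact_force: [-0.2, 0.6, -0.1]
opening: 0.0232
grasp_force: 30.0
time_s: 15.75
ee_pos: [0.6098, -0.0237, 0.105]
tool_rot: [-3.131, -0.257, 0.001]
contact_force: [-0.5, -0.4, -0.7]
opening: 0.0233
grasp_force: 30.0
t=15.80 ee=[ 0.6099 -0.0234  0.105 ] yaw=9.4 shift cm=[-0.   0.1  7.7] rx,ry=[-0.  0.] rz=-0.001 open=0.0235 gf=30.0 F=[ 0.4 -0.5 -0.8] q=[-0.08  0.39  1.96  0.    0.79  1.33]
```

View pics/w4.png

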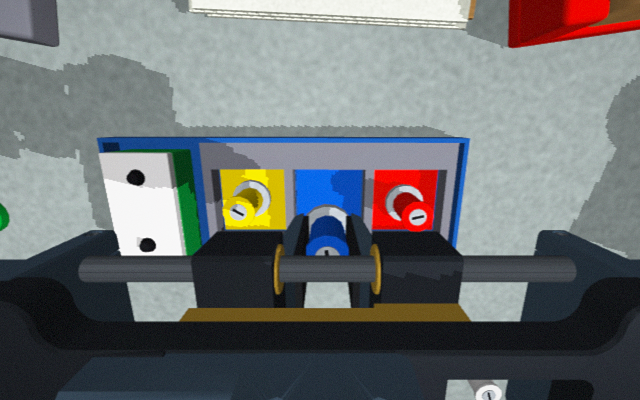

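Wrist view: yellow at (240,205) and red at (410,208) stand in their pockets, and the blue lock is over the blue pocket at (328,205). Lowering it.

```bash
python3 -m crank '{"plan":[{"dx":0,"dy":0.1,"dz":1.5,"rx":0,"ry":0,"rz":0,"grip":0},{"dx":0,"dy":0,"dz":2.2,"rx":0,"ry":0,"rz":0,"grip":0},{"dx":0,"dy":0,"dz":2,"rx":0,"ry":0,"rz":0,"grip":0},{"dx":0,"dy":0,"dz":1.3,"rx":0,"ry":0,"rz":0,"grip":0},{"dx":0,"dy":0,"dz":0.7,"rx":0,"ry":0,"rz":0,"grip":0},{"dx":0,"dy":0,"dz":0,"rx":0,"ry":0,"rz":0,"grip":0},{"dx":0,"dy":0,"dz":0,"rx":0,"ry":0,"rz":0,"grip":5}]}' 30
python3 -m crank '{"plan":[{"dx":0,"dy":0,"dz":0,"rx":0,"ry":0,"rz":0,"grip":5},{"dx":0,"dy":0,"dz":0,"rx":0,"ry":0,"rz":0,"grip":5},{"dx":0,"dy":0,"dz":0,"rx":0,"ry":0,"rz":0,"grip":5},{"dx":0,"dy":0,"dz":-1.5,"rx":0,"ry":0,"rz":0,"grip":5},{"dx":0,"dy":0,"dz":-2.5,"rx":0,"ry":0,"rz":0,"grip":5},{"dx":0,"dy":0,"dz":-2.5,"rx":0,"ry":0,"rz":0,"grip":5},{"dx":0,"dy":0,"dz":-2.5,"rx":0,"ry":0,"rz":0,"grip":5},{"dx":0,"dy":0,"dz":-2.5,"rx":0,"ry":0,"rz":0,"grip":8}]}'
python3 -c "
from h import *
go((.445,.2325),.14,102.4)
go((.47,.20),.2,102.4)"
```

```text
time_s: 16.5
ee_pos: [0.6107, -0.0251, 0.0281]
tool_rot: [3.131, 0.257, 0.001]
contact_force: [-0.1, 0.6, -0.0]
opening: 0.0287
grasp_force: 0.0
time_s: 17.3
ee_pos: [0.6104, -0.0253, 0.1452]
tool_rot: [3.131, 0.257, 0.001]
contact_force: [0.5, 0.7, -0.1]
opening: 0.0556
grasp_force: 0.0
t=17.30 ee=[ 0.6104 -0.0253  0.1452] yaw=9.4 shift cm=[-12.12 -28.14   0.5 ] rx,ry=[ 0.    -0.001] rz=-1.623 open=0.0556 gf=0.0 F=[ 0.5  0.7 -0.1] q=[-0.08  0.33  1.95  0.    0.86  1.33]
t=17.30 ee=[ 0.6104 -0.0253  0.1452] yaw=9.4 shift cm=[-10.18 -24.52  -5.49] rx,ry=[ 0.    -0.001] rz=-1.623 open=0.0556 gf=0.0 F=[ 0.5  0.7 -0.1] q=[-0.08  0.33  1.95  0.    0.86  1.33]
```

```bash
python3 -m crank '{"plan":[{"dx":-0.8,"dy":-1.5,"dz":-0.6,"rx":0,"ry":0,"rz":0,"grip":8},{"dx":-1.6,"dy":-3.2,"dz":-0.7,"rx":0,"ry":0,"rz":0,"grip":8},{"dx":-1.6,"dy":-3.5,"dz":-0.7,"rx":0,"ry":0,"rz":0,"grip":8},{"dx":-1.6,"dy":-3.5,"dz":-0.7,"rx":0,"ry":0,"rz":0,"grip":8},{"dx":-1.6,"dy":-3.5,"dz":-0.7,"rx":0,"ry":0,"rz":0,"grip":8},{"dx":-1.6,"dy":-3.5,"dz":-0.7,"rx":0,"ry":0,"rz":0,"grip":8},{"dx":-1.6,"dy":-3,"dz":-0.7,"rx":0,"ry":0,"rz":0,"grip":8},{"dx":-1.2,"dy":-2,"dz":-0.5,"rx":0,"ry":0,"rz":0,"grip":8}]}' 30
python3 -m crank '{"plan":[{"dx":-0.6,"dy":-1,"dz":-0.2,"rx":0,"ry":0,"rz":0,"grip":8},{"dx":0,"dy":0,"dz":0,"rx":0,"ry":0,"rz":0,"grip":8},{"dx":0,"dy":0,"dz":0,"rx":0,"ry":0,"rz":0,"grip":8},{"dx":0,"dy":0,"dz":0,"rx":0,"ry":0,"rz":0,"grip":8}]}'
cat >> h.py <<'E'
def lid(W,im,c,lo,hi):
    """white-lid rectangle near c; lug centroids"""
    m=(np.hypot(W[...,0]-c[0],W[...,1]-c[1])<.07)&(W[...,2]>lo)&(W[...,2]<hi)
    wh=m&(im.min(2)>120); q=cv2.minAreaRect((W[wh][:,:2]*1000).astype(np.float32))
    bl=m&(im.max(2)<80)
    l=(np.hypot(W[...,0]-c[0],W[...,1]-c[1])<.045)&(im.max(2)<70)&(W[...,2]>lo)&(W[...,2]<hi+.008)
    n,lab,st,ce=cv2.connectedComponentsWithStats(l.astype(np.uint8))
    L=[(int(st[i,4]),W[lab==i].mean(0).round(4).tolist(),W[lab==i][:,2].max().round(4)) for i in range(1,n) if st[i,4]>15]
    print("lid",wh.sum(),np.round(q[0],1),np.round(q[1],1),round(q[2],2),"z",np.median(W[wh][:,2]).round(4),"lugs",L)
E
python3 - <<'E'
from h import *
im,W=cloud('wrist'); cv2.imwrite('pics/w5.png',im)
lid(W,im,(.445,.2325),.036,.048)
lid(W,im,(.584,.1325),.040,.052)
go((.445,.2325),.14,102.4)
E
```

```text
time_s: 18.1
ee_pos: [0.455, 0.1912, 0.1962]
tool_rot: [-3.131, -0.259, 0.0]
contact_force: [0.4, 0.9, -0.4]
opening: 0.0802
grasp_force: 0.0
time_s: 18.5
ee_pos: [0.4501, 0.1978, 0.1976]
tool_rot: [3.131, 0.256, -0.001]
contact_force: [0.5, -0.5, -0.5]
opening: 0.08
grasp_force: 0.0
lid 3736 [442.9 230.2] [ 56.5 101.7] 11.5 z 0.0419 lugs [(76, [0.45, 0.2013, 0.0469], np.float64(0.0494)), (78, [0.4378, 0.2594, 0.0467], np.float64(0.0495))]
lid 5132 [582.  129.9] [102.2  56.5] 9.33 z 0.0461 lugs [(126, [0.6108, 0.1357, 0.0509], np.float64(0.0537)), (104, [0.5525, 0.126, 0.051], np.float64(0.0538))]
t=18.55 ee=[0.4502 0.1978 0.1977] yaw=9.3 shift cm=[ 0.06 -3.51  5.77] rx,ry=[0. 0.] rz=-1.624 open=0.0801 gf=0.0 F=[-0.4  0.5  0.1] q=[ 0.37  0.07  2.16 -0.    0.92  1.77]
```

View pics/w5.png

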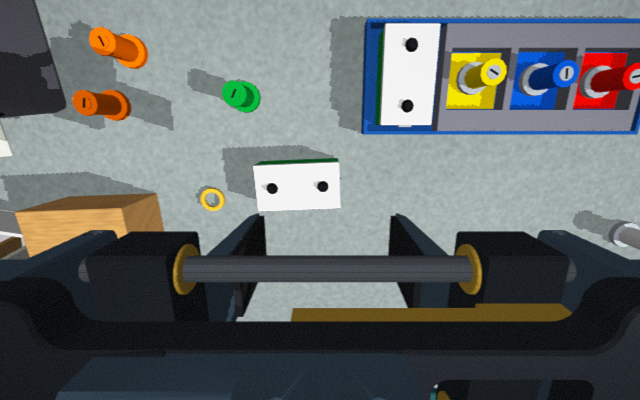

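Wrist view: the loose keybox lid is at (297,186), and the caddy key box lid at (408,75) has lugs at (411,44) and (406,105). All three locks stand in their pockets. I'll measure each lid from directly above at the same relative height, so calibration errors cancel.

```bash
python3 -m crank '{"plan":[{"dx":1.5,"dy":1.1,"dz":0.4,"rx":0,"ry":0,"rz":0,"grip":8},{"dx":3,"dy":2.2,"dz":1,"rx":0,"ry":0,"rz":0,"grip":8},{"dx":3,"dy":2.2,"dz":1,"rx":0,"ry":0,"rz":0,"grip":8},{"dx":3,"dy":2.2,"dz":1,"rx":0,"ry":0,"rz":0,"grip":8},{"dx":1.4,"dy":1.1,"dz":1,"rx":0,"ry":0,"rz":0,"grip":8},{"dx":0,"dy":0,"dz":0,"rx":0,"ry":0,"rz":0,"grip":8},{"dx":0,"dy":0,"dz":0,"rx":0,"ry":0,"rz":0,"grip":8}]}' 30
python3 - <<'E'
from h import *
go((.5818,.1304),.154,9.4)
im,W=cloud('wrist'); cv2.imwrite('pics/w6.png',im)
lid(W,im,(.5818,.1304),.040,.052)
go((.5818,.1304),.154,9.4)
E
```

```text
time_s: 19.25
ee_pos: [0.5815, 0.1302, 0.1532]
tool_rot: [3.131, 0.255, -0.002]
contact_force: [-0.9, 0.3, 0.4]
opening: 0.08
grasp_force: 0.0
t=19.25 ee=[0.5815 0.1302 0.1532] yaw=9.3 shift cm=[ 0.03 -0.01 -0.08] rx,ry=[0.    0.001] rz=-0.001 open=0.0800 gf=0.0 F=[-0.9  0.3  0.4] q=[0.18 0.3  1.98 0.   0.87 1.59]
lid 4962 [581.5 129.9] [101.6  55.8] 9.3 z 0.046 lugs [(120, [0.613, 0.1347, 0.0509], np.float64(0.0541)), (100, [0.5547, 0.125, 0.0507], np.float64(0.0533))]
t=19.30 ee=[0.5812 0.1307 0.1537] yaw=9.4 shift cm=[ 0.05  0.04 -0.03] rx,ry=[-0.     0.001] rz=-0.001 open=0.0801 gf=0.0 F=[-0.3 -0.3  0.4] q=[0.18 0.3  1.98 0.   0.87 1.59]
```

View pics/w6.png

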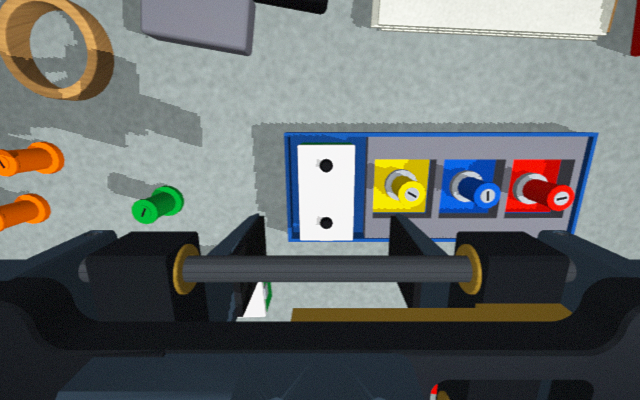

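Wrist view: the caddy key box lid (298–355, 145–240) is fully visible below the fingers. Now to the loose box, turning the tool by 1.61 rad.

```bash
python3 -m crank '{"plan":[{"dx":-1.5,"dy":-1.5,"dz":0,"rx":0,"ry":0,"rz":0,"grip":8},{"dx":-2.5,"dy":-2.5,"dz":0,"rx":0,"ry":0,"rz":0,"grip":8},{"dx":-2.5,"dy":-2.5,"dz":0.1,"rx":0,"ry":0,"rz":0,"grip":8},{"dx":-2.5,"dy":-2.5,"dz":0.1,"rx":0,"ry":0,"rz":0,"grip":8},{"dx":-2,"dy":-2,"dz":0.1,"rx":0,"ry":0,"rz":0,"grip":8},{"dx":-1,"dy":-1.1,"dz":0,"rx":0,"ry":0,"rz":0,"grip":8},{"dx":0,"dy":0,"dz":0,"rx":0,"ry":0,"rz":-0.14,"grip":8},{"dx":0,"dy":0,"dz":0,"rx":0,"ry":0,"rz":-0.14,"grip":8}]}' 30
python3 -m crank '{"plan":[{"dx":0,"dy":0,"dz":0,"rx":0,"ry":0,"rz":-0.14,"grip":8},{"dx":0,"dy":0,"dz":0,"rx":0,"ry":0,"rz":-0.14,"grip":8},{"dx":0,"dy":0,"dz":0,"rx":0,"ry":0,"rz":-0.14,"grip":8},{"dx":0,"dy":0,"dz":0,"rx":0,"ry":0,"rz":-0.14,"grip":8},{"dx":0,"dy":0,"dz":0,"rx":0,"ry":0,"rz":-0.14,"grip":8},{"dx":0,"dy":0,"dz":0,"rx":0,"ry":0,"rz":-0.14,"grip":8},{"dx":0,"dy":0,"dz":0,"rx":0,"ry":0,"rz":-0.14,"grip":8},{"dx":0,"dy":0,"dz":0,"rx":0,"ry":0,"rz":-0.14,"grip":8}]}'
python3 -m crank '{"plan":[{"dx":0,"dy":0,"dz":0,"rx":0,"ry":0,"rz":-0.14,"grip":8},{"dx":0,"dy":0,"dz":0,"rx":0,"ry":0,"rz":-0.07,"grip":8},{"dx":0,"dy":0,"dz":0,"rx":0,"ry":0,"rz":0,"grip":8},{"dx":0,"dy":0,"dz":0,"rx":0,"ry":0,"rz":0,"grip":8}]}'
python3 - <<'E'
from h import *
go((.4434,.2303),.150,101.7)
im,W=cloud('wrist'); cv2.imwrite('pics/w7.png',im)
lid(W,im,(.4434,.2303),.036,.048)
go((.4434,.2303),.150,101.7)
E
```

```text
time_s: 20.1
ee_pos: [0.4427, 0.2315, 0.1514]
tool_rot: [-3.062, -0.702, -0.001]
contact_force: [0.3, -0.2, 0.7]
opening: 0.08
grasp_force: 0.0
time_s: 20.9
ee_pos: [0.4432, 0.2311, 0.1514]
tool_rot: [2.222, 2.22, 0.001]
contact_force: [0.2, -0.3, 0.2]
opening: 0.0797
grasp_force: 0.0
time_s: 21.3
ee_pos: [0.4433, 0.231, 0.1512]
tool_rot: [1.987, 2.433, 0.001]
contact_force: [0.4, -0.4, 0.0]
opening: 0.0802
grasp_force: 0.0
t=21.30 ee=[0.4433 0.231  0.1512] yaw=101.5 shift cm=[-0.07 -0.    0.12] rx,ry=[ 0. -0.] rz=-0.003 open=0.0802 gf=0.0 F=[ 0.4 -0.4  0. ] q=[ 0.43  0.16  2.16 -0.    0.82  0.23]
lid 4922 [442.3 230.3] [56.2 99.9] 11.71 z 0.042 lugs [(121, [0.4365, 0.2609, 0.0469], np.float64(0.0502)), (100, [0.4483, 0.203, 0.047], np.float64(0.0496))]
t=21.35 ee=[0.4433 0.231  0.1511] yaw=101.5 shift cm=[-0.07 -0.    0.11] rx,ry=[ 0. -0.] rz=-0.003 open=0.0802 gf=0.0 F=[0.3 0.7 0.5] q=[0.43 0.16 2.16 0.   0.82 0.23]
```

```bash
python3 -m crank '{"plan":[{"dx":-0.05,"dy":-0.1,"dz":1.5,"rx":0,"ry":0,"rz":0,"grip":8},{"dx":0,"dy":0,"dz":2.5,"rx":0,"ry":0,"rz":0,"grip":8},{"dx":0,"dy":0,"dz":2.5,"rx":0,"ry":0,"rz":0,"grip":8},{"dx":0,"dy":0,"dz":2.5,"rx":0,"ry":0,"rz":0,"grip":8},{"dx":0,"dy":0,"dz":2.2,"rx":0,"ry":0,"rz":0,"grip":8},{"dx":0,"dy":0,"dz":1.6,"rx":0,"ry":0,"rz":0,"grip":8},{"dx":0,"dy":0,"dz":0.9,"rx":0,"ry":0,"rz":0,"grip":8},{"dx":0,"dy":0,"dz":0,"rx":0,"ry":0,"rz":0,"grip":8}]}' 40
python3 -m crank '{"plan":[{"dx":0,"dy":0,"dz":0,"rx":0,"ry":0,"rz":0,"grip":4},{"dx":0,"dy":0,"dz":0,"rx":0,"ry":0,"rz":0,"grip":4},{"dx":0,"dy":0,"dz":0,"rx":0,"ry":0,"rz":0,"grip":4},{"dx":0,"dy":0,"dz":0,"rx":0,"ry":0,"rz":0,"grip":4},{"dx":0,"dy":0,"dz":0,"rx":0,"ry":0,"rz":0,"grip":4}]}'
python3 -c "
from h import *
go((.4434,.2303),.0135,101.7)"
```

```text
time_s: 22.15
ee_pos: [0.442, 0.23, 0.0132]
tool_rot: [-1.985, -2.434, 0.002]
contact_force: [0.6, 0.4, 0.7]
opening: 0.0799
grasp_force: 0.0
time_s: 22.65
ee_pos: [0.4431, 0.2305, 0.0146]
tool_rot: [1.985, 2.435, 0.002]
contact_force: [-1.1, -0.4, 7.9]
opening: 0.0558
grasp_force: 40.0
t=22.65 ee=[0.4431 0.2305 0.0146] yaw=101.6 shift cm=[-0.02  0.03  0.11] rx,ry=[ 0.001 -0.   ] rz=-0.001 open=0.0558 gf=40.0 F=[-1.1 -0.4  7.9] q=[ 0.43  0.42  2.18 -0.    0.54  0.23]
```

```bash
python3 -m crank '{"plan":[{"dx":0,"dy":0,"dz":-0.5,"rx":0,"ry":0,"rz":0,"grip":4},{"dx":0,"dy":0,"dz":-1.5,"rx":0,"ry":0,"rz":0,"grip":4},{"dx":0,"dy":0,"dz":-2.5,"rx":0,"ry":0,"rz":0,"grip":4},{"dx":0,"dy":0,"dz":-2.5,"rx":0,"ry":0,"rz":0,"grip":4},{"dx":0,"dy":0,"dz":-2.5,"rx":0,"ry":0,"rz":0,"grip":4},{"dx":0,"dy":0,"dz":-1.5,"rx":0,"ry":0,"rz":0,"grip":4},{"dx":0,"dy":0,"dz":0,"rx":0,"ry":0,"rz":0,"grip":4},{"dx":0,"dy":0,"dz":0,"rx":0,"ry":0,"rz":0,"grip":4}]}' 40
python3 - <<'E'
from h import *
im,W=cloud('wrist'); cv2.imwrite('pics/w8.png',im)
im2,W2=cloud('side'); cv2.imwrite('pics/s8.png',cv2.resize(im2[150:350,200:520],None,fx=2,fy=2))
s=state(); z=s["ee_pos"][2]
w=(np.hypot(W[...,0]-s["ee_pos"][0],W[...,1]-s["ee_pos"][1])<.07)&(im.min(2)>120)
print(w.sum(), np.nanpercentile(W[w][:,2],[5,50,95]))
lid(W,im,s["ee_pos"][:2],z+.0,z+.06)
lid(W2,im2,s["ee_pos"][:2],z+.02,z+.04)
go((.5817,.1303),.12,9.35)
E
```

```text
time_s: 23.45
ee_pos: [0.4423, 0.2301, 0.1237]
tool_rot: [1.985, 2.435, 0.0]
contact_force: [0.1, -0.1, -2.9]
opening: 0.0561
grasp_force: 40.0
14988 [-0.0005392   0.15084926  0.15198079]
lid 11265 [435.  237.1] [73.5 84.6] 11.67 z 0.1511 lugs [(460, [0.4344, 0.261, 0.1557], np.float64(0.159)), (964, [0.406, 0.2375, 0.1632], np.float64(0.1838)), (961, [0.4697, 0.2508, 0.1637], np.float64(0.1837)), (588, [0.4129, 0.2179, 0.1782], np.float64(0.1909)), (575, [0.4708, 0.2299, 0.1784], np.float64(0.1909)), (288, [0.4461, 0.2044, 0.155], np.float64(0.1582))]
lid 988 [441.7 232.3] [ 55.9 102.4] 10.97 z 0.1515 lugs [(36, [0.4121, 0.231, 0.1596], np.float64(0.1699)), (23, [0.4355, 0.2642, 0.1552], np.float64(0.1579))]
t=23.55 ee=[0.4418 0.2299 0.123 ] yaw=101.6 shift cm=[-12.57  11.69   0.28] rx,ry=[-0.001  0.   ] rz=1.611 open=0.0558 gf=40.0 F=[ 0.  -0.1 -2.2] q=[ 0.43  0.2   2.18 -0.    0.76  0.23]
```

View pics/w8.png

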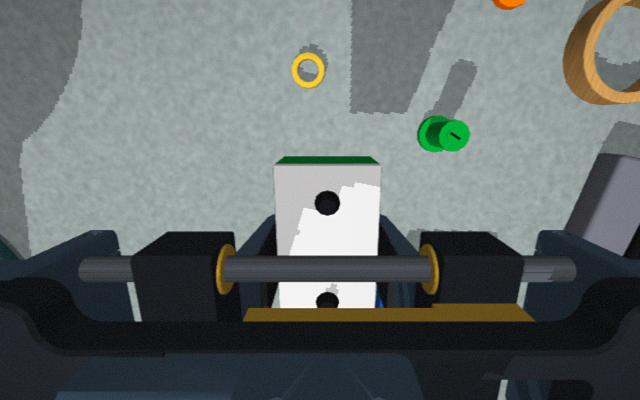

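View pics/s8.png

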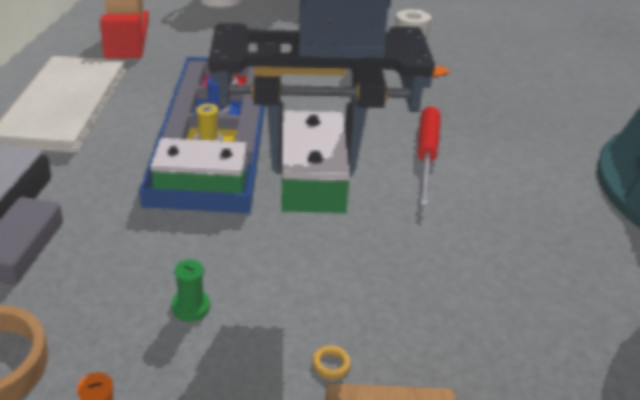

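Wrist view: the box is gripped level, its lid spanning columns 275–380 with lugs at (327,203) and (327,300). The side view confirms that it hangs level and the three locks stand in the caddy. Moving over the caddy key box.

```bash
python3 -m crank '{"plan":[{"dx":-1.2,"dy":1.2,"dz":0,"rx":0,"ry":0,"rz":0,"grip":4},{"dx":-2.4,"dy":2.2,"dz":0,"rx":0,"ry":0,"rz":0,"grip":4},{"dx":-2.7,"dy":2.5,"dz":0,"rx":0,"ry":0,"rz":0,"grip":4},{"dx":-2.7,"dy":2.5,"dz":0,"rx":0,"ry":0,"rz":0,"grip":4},{"dx":-2.2,"dy":2,"dz":0,"rx":0,"ry":0,"rz":0,"grip":4},{"dx":-1.4,"dy":1.3,"dz":0,"rx":0,"ry":0,"rz":0,"grip":4},{"dx":0,"dy":0,"dz":0,"rx":0,"ry":0,"rz":0.1,"grip":4},{"dx":0,"dy":0,"dz":0,"rx":0,"ry":0,"rz":0.14,"grip":4}]}' 40
python3 -m crank '{"plan":[{"dx":0,"dy":0,"dz":0,"rx":0,"ry":0,"rz":0.14,"grip":4},{"dx":0,"dy":0,"dz":0,"rx":0,"ry":0,"rz":0.14,"grip":4},{"dx":0,"dy":0,"dz":0,"rx":0,"ry":0,"rz":0.14,"grip":4},{"dx":0,"dy":0,"dz":0,"rx":0,"ry":0,"rz":0.14,"grip":4},{"dx":0,"dy":0,"dz":0,"rx":0,"ry":0,"rz":0.14,"grip":4},{"dx":0,"dy":0,"dz":0,"rx":0,"ry":0,"rz":0.14,"grip":4},{"dx":0,"dy":0,"dz":0,"rx":0,"ry":0,"rz":0.14,"grip":4},{"dx":0,"dy":0,"dz":0,"rx":0,"ry":0,"rz":0.14,"grip":4}]}'
python3 -m crank '{"plan":[{"dx":0,"dy":0,"dz":0,"rx":0,"ry":0,"rz":0.14,"grip":4},{"dx":0,"dy":0,"dz":0,"rx":0,"ry":0,"rz":0.11,"grip":4},{"dx":0,"dy":0,"dz":0,"rx":0,"ry":0,"rz":0,"grip":4},{"dx":0,"dy":0,"dz":0,"rx":0,"ry":0,"rz":0,"grip":4},{"dx":0,"dy":0,"dz":0,"rx":0,"ry":0,"rz":0,"grip":4}]}'
python3 - <<'E'
from h import *
E=[]; th=np.radians(9.35)
for i in range(3):
    im,W=cloud('wrist'); s=state(); E.append(s["ee_pos"])
e=np.mean(E,0); print("ee",e.round(4))
r=W-e; X=r[...,:2]@[np.cos(th),np.sin(th)]; Y=r[...,:2]@[np.sin(th),-np.cos(th)]
m=(r[...,2]>.024)&(r[...,2]<.031)&(np.hypot(X,Y)<.08)&(im.min(2)>90)
print("held lid: xmax",np.percentile(X[m],99.5).round(4),"z",np.median(r[...,2][m]).round(4))
for x in (.02,.03,.04):
    k=m&(np.abs(X-x)<.004); print(x,k.sum(),"y edges",np.percentile(Y[k],[.5,99.5]).round(4))
go((.5817,.1301),.07,9.35)
im2,W2=cloud('scene'); cv2.imwrite('pics/sc9.png',cv2.resize(im2[120:300,180:460],None,fx=2.5,fy=2.5))
E
```

```text
time_s: 24.35
ee_pos: [0.5827, 0.1296, 0.1231]
tool_rot: [-2.267, -2.174, 0.002]
contact_force: [-0.1, -0.3, -2.4]
opening: 0.0558
grasp_force: 40.0
time_s: 25.15
ee_pos: [0.5823, 0.1302, 0.1233]
tool_rot: [-3.076, -0.637, 0.002]
contact_force: [0.7, 0.7, -2.5]
opening: 0.0557
grasp_force: 40.0
time_s: 25.65
ee_pos: [0.5824, 0.1303, 0.1237]
tool_rot: [3.131, 0.261, -0.001]
contact_force: [-0.4, -0.4, -2.7]
opening: 0.0562
grasp_force: 40.0
ee [0.5825 0.1303 0.1238]
held lid: xmax 0.0507 z 0.0273
0.02 1439 y edges [-0.0263  0.029 ]
0.03 1199 y edges [-0.0264  0.0289]
0.04 1585 y edges [-0.0261  0.0289]
t=25.80 ee=[0.5825 0.1304 0.1239] yaw=9.5 shift cm=[-0.08  0.01  5.39] rx,ry=[0. 0.] rz=0.002 open=0.0557 gf=40.0 F=[-0.4 -0.6 -2.6] q=[ 0.18  0.34  1.98 -0.    0.82  1.59]
```

View pics/sc9.png

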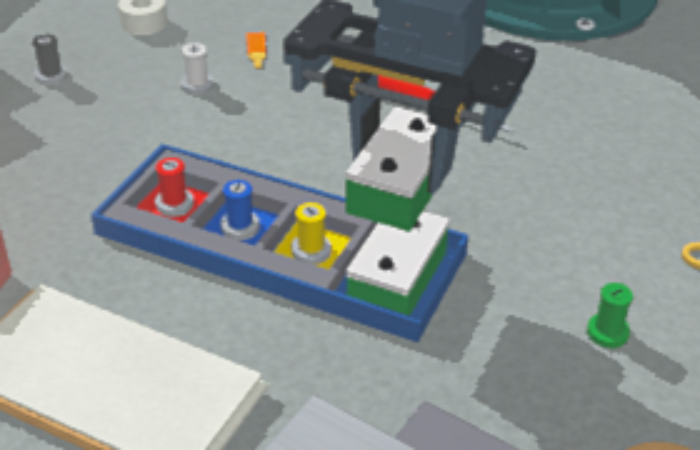

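Scene view: all three locks stand in their own pockets, and the held box hangs straight above the caddy key box with its +x lug at (388,165) over the caddy's +x lug at (386,264). I'll compare those lugs in both fixed cameras for the final offset.

Run:
```python
from h import *
th=np.radians(9.35); s=state(); e=s["ee_pos"]
ux=np.array([np.cos(th),np.sin(th)]); uy=np.array([-np.sin(th),np.cos(th)])
for n in ("scene","side"):
    im,W=cloud(n); c=camera_info(n); f=200/np.tan(np.radians(c["fovy"]/2)); R=np.array(c["R"]); o=-R.T@c["t"]
    for sg in (1,-1):
        for nm,b,zt in (("held",e[:2],e[2]+.0275+.006),("caddy",np.array([.5816,.13]),.052)):
            p=b+sg*.03*ux; X=R@np.array([*p,zt-.003])+c["t"]; u=f*X[0]/X[2]+c["cx"]; v=f*X[1]/X[2]+c["cy"]
            u0,v0=int(round(u)),int(round(v)); a=im[v0-7:v0+8,u0-8:u0+9].max(2).astype(float)
            w=np.clip(110-a,0,None)
            vv,uu=np.mgrid[v0-7:v0+8,u0-8:u0+9]
            n_,lab,st,ce=cv2.connectedComponentsWithStats((w>0).astype(np.uint8))
            if n_<2: print(n,sg,nm,"none");continue
            i=min(range(1,n_),key=lambda i:np.hypot(*(ce[i]-[8,7]))); w=w*(lab==i)
            uc,vc=(w*uu).sum()/w.sum(),(w*vv).sum()/w.sum()
            d=R.T@np.array([(uc-c["cx"])/f,(vc-c["cy"])/f,1]); k=(zt-.003-o[2])/d[2]; q=(o+k*d)[:2]
            print(n,sg,nm,st[i,4],"offset from nominal (caddy x,y mm)",((q-p)@ux*1000).round(2),((q-p)@uy*1000).round(2))
print(e)
```

```text
scene 1 held 32 offset from nominal (caddy x,y mm) 5.35 2.07
scene 1 caddy 22 offset from nominal (caddy x,y mm) 5.31 3.46
scene -1 held 22 offset from nominal (caddy x,y mm) 6.0 2.22
scene -1 caddy 73 offset from nominal (caddy x,y mm) -5.98 2.02
side 1 held 164 offset from nominal (caddy x,y mm) -2.98 -6.88
side 1 caddy 19 offset from nominal (caddy x,y mm) 2.45 2.08
side -1 held 20 offset from nominal (caddy x,y mm) 2.19 0.82
side -1 caddy 18 offset from nominal (caddy x,y mm) 2.62 1.9
[0.58249288 0.13036143 0.12390418]
```

The wrist, scene and side cameras all say to shift about −0.8 mm in tool x and −1.0 mm in tool y. Applying that and descending to just above the lugs, then going slowly.

```bash
python3 -m crank '{"plan":[{"dx":-0.08,"dy":-0.1,"dz":0.8,"rx":0,"ry":0,"rz":0,"grip":4},{"dx":0,"dy":0,"dz":1.5,"rx":0,"ry":0,"rz":0,"grip":4},{"dx":0,"dy":0,"dz":1.5,"rx":0,"ry":0,"rz":0,"grip":4},{"dx":0,"dy":0,"dz":1,"rx":0,"ry":0,"rz":0,"grip":4},{"dx":0,"dy":0,"dz":0.5,"rx":0,"ry":0,"rz":0,"grip":4},{"dx":0,"dy":0,"dz":0.2,"rx":0,"ry":0,"rz":0,"grip":4},{"dx":0,"dy":0,"dz":0.2,"rx":0,"ry":0,"rz":0,"grip":4},{"dx":0,"dy":0,"dz":0.1,"rx":0,"ry":0,"rz":0,"grip":4}]}' 40
python3 -m crank '{"plan":[{"dx":0,"dy":0,"dz":0.1,"rx":0,"ry":0,"rz":0,"grip":4},{"dx":0,"dy":0,"dz":0.1,"rx":0,"ry":0,"rz":0,"grip":4},{"dx":0,"dy":0,"dz":0,"rx":0,"ry":0,"rz":0,"grip":4}]}'
python3 -c "
from h import *
go((.5817,.1301),.0605,9.35)"
```

```text
time_s: 26.75
ee_pos: [0.5818, 0.1313, 0.0661]
tool_rot: [-3.131, -0.257, -0.001]
contact_force: [0.2, -0.5, -1.4]
opening: 0.0557
grasp_force: 40.0
time_s: 27.05
ee_pos: [0.5816, 0.1312, 0.064]
tool_rot: [-3.131, -0.257, -0.0]
contact_force: [0.6, -0.6, -2.1]
opening: 0.0558
grasp_force: 40.0
t=27.05 ee=[0.5816 0.1312 0.064 ] yaw=9.4 shift cm=[-0.01  0.12  0.35] rx,ry=[-0. -0.] rz=0.001 open=0.0558 gf=40.0 F=[ 0.6 -0.6 -2.1] q=[0.18 0.44 1.99 0.   0.71 1.59]
```

No contact, and the underside is already about 3 mm below the lug tops. Continuing 1 mm at a time.

```bash
python3 -m crank '{"plan":[{"dx":0,"dy":0,"dz":0.1,"rx":0,"ry":0,"rz":0,"grip":4},{"dx":0,"dy":0,"dz":0.1,"rx":0,"ry":0,"rz":0,"grip":4},{"dx":0,"dy":0,"dz":0.05,"rx":0,"ry":0,"rz":0,"grip":4},{"dx":0,"dy":0,"dz":0,"rx":0,"ry":0,"rz":0,"grip":4}]}' 40
python3 -m crank '{"plan":[{"dx":0,"dy":0,"dz":0.05,"rx":0,"ry":0,"rz":0,"grip":4},{"dx":0,"dy":0,"dz":0.03,"rx":0,"ry":0,"rz":0,"grip":4},{"dx":0,"dy":0,"dz":0,"rx":0,"ry":0,"rz":0,"grip":4}]}' 40
```

```text
time_s: 27.45
ee_pos: [0.5815, 0.1312, 0.0613]
tool_rot: [3.131, 0.257, -0.0]
contact_force: [0.3, -0.3, -2.1]
opening: 0.0559
grasp_force: 40.0
time_s: 27.75
ee_pos: [0.5815, 0.1312, 0.0607]
tool_rot: [3.131, 0.257, -0.0]
contact_force: [0.5, -0.6, 0.2]
opening: 0.056
grasp_force: 40.0
```

```bash
python3 -m crank '{"plan":[{"dx":0,"dy":0,"dz":0,"rx":0,"ry":0,"rz":0,"grip":6.8},{"dx":0,"dy":0,"dz":0,"rx":0,"ry":0,"rz":0,"grip":6.8},{"dx":0,"dy":0,"dz":0,"rx":0,"ry":0,"rz":0,"grip":6.8},{"dx":0,"dy":0,"dz":-1,"rx":0,"ry":0,"rz":0,"grip":6.8},{"dx":0,"dy":0,"dz":-2.5,"rx":0,"ry":0,"rz":0,"grip":6.8},{"dx":0,"dy":0,"dz":-3,"rx":0,"ry":0,"rz":0,"grip":6.8},{"dx":0,"dy":0,"dz":-3,"rx":0,"ry":0,"rz":0,"grip":6.8},{"dx":0,"dy":0,"dz":-2,"rx":0,"ry":0,"rz":0,"grip":6.8}]}' 20
python3 -m crank '{"plan":[{"dx":0,"dy":0,"dz":-2,"rx":0,"ry":0,"rz":0,"grip":6.8},{"dx":-2,"dy":0,"dz":0,"rx":0,"ry":0,"rz":0,"grip":6.8},{"dx":-2,"dy":0,"dz":0,"rx":0,"ry":0,"rz":0,"grip":6.8},{"dx":0,"dy":0,"dz":0,"rx":0,"ry":0,"rz":0,"grip":6.8},{"dx":0,"dy":0,"dz":0,"rx":0,"ry":0,"rz":0,"grip":6.8}]}'
python3 - <<'E'
from h import *
im,W=cloud('wrist'); lid(W,im,(.5817,.13),.07,.098)
im2,W2=cloud('scene'); cv2.imwrite('pics/sc10.png',cv2.resize(im2[110:290,180:500],None,fx=2.5,fy=2.5)); lid(W2,im2,(.5817,.13),.07,.098)
m=(np.hypot(W[...,0]-.5817,W[...,1]-.13)<.06)&(im.min(2)>120)&(W[...,2]>.07)&(W[...,2]<.1); w=W[m]
print("plane",np.linalg.lstsq(np.c_[w[:,:2]-w[:,:2].mean(0),np.ones(len(w))],w[:,2],rcond=None)[0])
print(state()["time_s"])
E
```

```text
time_s: 28.55
ee_pos: [0.5823, 0.1314, 0.1786]
tool_rot: [-3.131, -0.257, -0.004]
contact_force: [0.3, 0.0, 0.4]
opening: 0.0685
grasp_force: 0.0
time_s: 29.05
ee_pos: [0.5424, 0.1247, 0.1965]
tool_rot: [-3.131, -0.257, -0.002]
contact_force: [0.6, 0.2, 1.0]
opening: 0.068
grasp_force: 0.0
lid 5484 [581.2 129.7] [101.4  56. ] 9.33 z 0.088 lugs [(137, [0.6122, 0.1346, 0.0928], np.float64(0.0958)), (109, [0.5541, 0.125, 0.0929], np.float64(0.0957))]
lid 846 [584.8 132.5] [104.3  57.2] 9.84 z 0.0873 lugs [(17, [0.6164, 0.1396, 0.0916], np.float64(0.0938))]
plane [ 0.00103358 -0.00136023  0.08796732]
29.15
```

View pics/sc10.png

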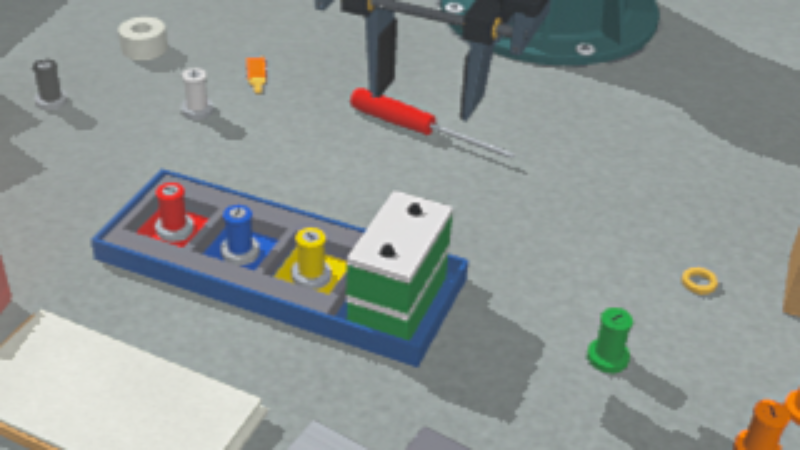

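Scene view: the box is stacked flush at (400,260), its lid at z 88 mm (46 + 42) and level. The red, blue and yellow locks stand upright in their matching pockets, the black and white ones are untouched, and the gripper is clear. Handing in.

```bash
python3 -c "
from bench import *
print(job_done())"
```

```text
the job is handed in; nothing more can be done
None
```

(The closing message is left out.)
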